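# Slide a battery pack past the spring catch into its charging dock

### The job

Press the long orange spring plate of the charging dock down with the fingertips, behind the battery pack, and keep it held down while you push the pack along its runners, past the two orange teeth, until it is fully home against the black charger head. Then let the plate go, so that it springs right up and the teeth lock the pack in from behind. Do not pick up the pack, and leave the spare pack, the spray bottle and the blue tub where they stand.

Things in the scene. Friction and masses are not known exactly. Their poses are not given: they have to be found in the camera images.
- dock: Fixed grey charging dock, 330 mm long (x), 108 mm wide (y). Origin: on the bench, midway between the two catch teeth. +x: the way the pack slides, to the black charger head. Open at its rear end, x = -165 mm. Runners (tops 22 mm above the bench, 24 to 45 mm either side of the centre line) with side walls and inward lips (tops 42 mm, 74 mm clear between the lips) guide the pack.
- stop (a point): Middle of the charger head's flat face, the end stop of the pack: dock x = 102 mm, 55 mm above the bench. The black head is 72 mm high and 63 mm long.
- catch (a joint): Spring catch, m: orange plate and teeth move down together. 0 = up, 0.012 = fully down (stop). Takes about 3.5 N at first, 8 N fully down; springs back when let go. The teeth let the pack pass only when down by more than 8 mm; about 10 mm is right. If let go early, the teeth rise between the pack's feet and block it again.
- plate_end (a point): Point on the top of the orange plate at its rear end, on the centre line, dock x = -160 mm; moves down with it. The plate is 40 mm wide, flat, runs between the runners from dock x = -160 to 25 mm, under the pack, top 34 mm above the bench when up. It may be pressed anywhere along its length.
- teeth (a point): Point midway between the two orange teeth, at the height of their tops (30 mm above the bench when up, 8 mm above the runners), dock x = 0; moves down with the plate. The teeth are 6 mm long (x) and stand 29 to 39 mm either side of the centre line, so fingers up to 50 mm wide pass between them.
- pack: Black battery pack with a yellow band, 92 mm long (x), 70 wide, 55 high, about 0.6 kg, loose on the runners, kept down by the lips. Origin: centre of its underside, 22 mm above the bench; x along the dock's x. Starts with its centre at dock x = -52 to -65 mm, its nose (+x face) just before the teeth. Home: centre at dock x = 56 mm, tail 7 mm past the teeth.
- pack_rear (a point): Middle of the pack's flat rear face, 46 mm behind its origin and 35 mm above its underside: the face to push. The face spans 37 to 77 mm above the bench, so it clears the plate; at the start 49 mm or more of the plate lies bare behind it. Below, each side has three feet 14 mm long at nose, middle and tail.
- spare: Spare pack of the same kind standing on the bench beside the dock, 92 x 88 x 55 mm; a bystander. Origin: centre of its underside.
- spray: White spray bottle with a green head, 80 mm diameter, 233 mm high, on the bench beyond the charger head; a bystander. Origin: centre of its underside.
- tub: Blue tub with a white lid, 70 mm diameter, 70 mm high, on the bench beside the dock; a bystander. Origin: centre of its underside.
Mind the look-alikes: they are no part of the job. What is shaped like the pack but green or purple is not meant.

How it is judged:
On the way, in this order (a step that is already met when the one before it is completed fails the run):
1. the orange plate is held down while the pack is still in front of the teeth (value of joint catch above 0.008 m and x of pack in the frame of dock below -0.035 m), for 0.05 s.
2. with the plate still held down by the fingers, the pack is more than half-way past the teeth (value of joint catch above 0.007 m and x of pack in the frame of dock above 0.005 m and contact force between the fingers and catch above 0.5 N), for 0.05 s.
At the end, for the whole second after the job is handed in: The pack is within 4 mm of fully home in the dock and at rest on its runners, and the catch is up again (within 1.5 mm), its teeth behind the pack (x of pack in the frame of dock between 0.052 and 0.06 m and z of pack in the frame of dock below 0.027 m and value of joint catch below 0.0015 m and linear speed of pack below 0.01 m/s); the robot touches nothing.
It fails at once if the pack is lifted (more than 12 mm) off its runners (z of pack in the frame of dock above 0.034 m).
It fails at once if the spare pack is moved by more than 20 mm or tipped (distance of spare from where it was at the start of the episode above 0.02 m or angle between spare's own z axis and vertical above 0.35 rad).
It fails at once if the spray bottle is moved by more than 20 mm or tipped (distance of spray from where it was at the start of the episode above 0.02 m or angle between spray's own z axis and vertical above 0.35 rad).
It fails at once if the tub is moved by more than 20 mm or tipped (distance of tub from where it was at the start of the episode above 0.02 m or angle between tub's own z axis and vertical above 0.35 rad).
It also fails if it takes over 38 s, if anything falls off the work surface, if the arm or the gripper's body presses on something with over 40 N, if the wrist force passes 120 N, or if a joint passes its speed limit or range.

### The arm

A 6-joint arm with a two-finger parallel gripper is mounted at the origin on the work surface. World frame = base frame: x ahead of the robot, y to its left, z up, the work surface at z = 0. Lengths are in m, angles in rad, forces in N, time in s.
With the tool pointing down it reaches from about 0.35 to 0.775 m from the base axis. Payload 7.3 kg.
Tool frame: the origin (TCP) lies midway between the tips of the shut fingers; the grasp point (between the pads) lies 19 mm behind it; z points along the fingers, y is the direction in which the jaws open and shut (so a half turn about z gives the same grasp; the last joint's range is limited). The gripper opens to 92 mm and grips with 3 to 60 N. Pads are 19 mm wide; open, the fingers measure 130 mm over their backs; the gripper's body (75 mm by 190 mm) begins 47 mm behind the grasp point.
Start: joints at [-0.146, 0.342, 1.524, -0, 1.275, -0.146], TCP at [0.525, 0, 0.187] pointing down, gripper open.
Joint ranges: [-2.53, 2.53], [-0.77, 2.02], [0.04, 2.7], [-1, 4.14], [0.28, 2.66], [-3.11, 3.11]. Speed limits (rad/s): [2.57, 2.57, 3.14, 3.14, 3.14, 3.14].

### API

Orientations are given as [roll, pitch, yaw] about the fixed x, y, z axes, in that order (R = Rz(yaw) Ry(pitch) Rx(roll)).
In Python, from plant import ctrl gives the robot as it stands. The module is installed in compiled form; this text tells all that it offers.
- The arm moves only by the tool step_arm, never from a script. Its argument "commands" is a list of rows, each a list of 5 numbers: the closure, from 0 (fully open) to 1 (shut), then the shift along the tool's x, y, z in m, then the turn about the tool's z in rad. In form: [[grip, tx, ty, tz, roll], ...]. A call has 1 to 12 rows; each row is the pose to reach, as a shift and turn from the pose commanded when the call began, along the tool's axes at that moment; what a row does not reach only later rows make up. A row lasts 1/12 s, in which the tool goes at most 41.7 mm and 7.16 degrees, less where a joint would pass 70% of its speed; a pose out of reach is approached as far as the arm can. A call with a gripper value outside its range is refused whole. The fingers move at their own pace and stop on an object; the grip force is fixed at half the most. Time passes only in rows, so rows that repeat a pose let the fingers close. It gives the time, the measured TCP pose, the force and the opening at its end, in the units of the state.
- ctrl.state(): the state, without advancing time (a new reading comes with each control period).
- ctrl.get_image(name): name is "scene" or "side" or "wrist"; returns the picture (400x640x3 uint8, blue, green, red); there is no depth.
- ctrl.get_calibration(name): a dict with "fovy" (degrees; the focal length in pixels is half the picture's height over the tangent of half this angle, whatever the lens; pixels are square), "cx", "cy" (the principal point, pixels), "D" ([k1, k2, p1, p2, k3] as OpenCV has them; the pictures are not rectified), "pose" (4x4, takes a point from camera to world coordinates). Camera axes: x right, y down, z forward; pixel columns grow to the right and rows downward; lengths in m; the calibration is good to about 2 mm. A picture is of the moment at which its call begins: read the wrist's pose just before it. get_calibration takes no time and is no camera call; for the wrist camera it gives the pose at the moment of the call.
- ctrl.hand_in(): hands the job in, once; it reports no verdict.
The state is a dict: "clock": time; "qpos": joint angles; "qd": joint speeds; "joint_efforts": joint torques, N m; "position": TCP position; "tool_rot": TCP orientation; "force": force on the tool from outside, world axes, zero at the start; "ft_torque": the same for the moment, N m; "width": finger opening in m.
Only numpy, scipy, OpenCV 4.12 (cv2) and the standard library are available. Lean on these libraries where they do the work, as an engineer would, in place of code of your own. Each camera call takes 0.05 s, during which the arm holds its last target.

## Working session

There is one attempt and no reset: what is moved stays moved. The work goes in short steps, Python scripts to look and compute and a tool call to move; the robot and the scene stay as the last step left them, time stands still between calls to the robot, and variables do not carry over. Pictures are saved under pics/ and viewed, and the job is handed in when it is done.

Besides the shell and the picture viewer there is one more tool, called after "Request:" as name(argument=value, ...), one argument or row to a line, values as JSON. step_arm: Moves the arm, as the interface text tells. Its arguments: {"type":"object","properties":{"commands":{"type":"array","items":{"type":"array","items":{"type":"number"}}}},"required":["commands"]}

```bash
mkdir -p pics; python3 - <<'E'
from plant import ctrl
import cv2
for n in ["scene","side","wrist"]:
    c=ctrl.get_calibration(n); cv2.imwrite(f"pics/{n}0.png",ctrl.get_image(n))
    print(n,c["fovy"],c["cx"],c["cy"],c["D"]);print(c["pose"].__repr__())
print(ctrl.state())
E
```

```text
scene 55.65112541721093 320.37870895914335 200.89004697718323 [-0.06869735  0.          0.          0.          0.        ]
array([[ 0.77573877,  0.40857334, -0.48093366,  1.08396618],
       [ 0.63098418, -0.49084265,  0.60077655, -0.52350954],
       [ 0.00939853, -0.76950719, -0.63856898,  0.66816137],
       [ 0.        ,  0.        ,  0.        ,  1.        ]])
side 47.46509355186409 313.971971914251 200.49541593391362 [0.01632805 0.         0.         0.         0.        ]
array([[ 0.8871644 , -0.25117449,  0.38710554,  0.20222921],
       [-0.46108069, -0.44879025,  0.76550108, -0.75151164],
       [-0.01854516, -0.8576122 , -0.51396245,  0.57766555],
       [ 0.        ,  0.        ,  0.        ,  1.        ]])
wrist 60.57723268535019 316.29389901136994 197.27611620621136 [-0.05495774  0.          0.          0.          0.        ]
array([[ 9.99998605e-01,  7.45876787e-04, -1.49439461e-03,
         5.24784586e-01],
       [ 2.51165559e-04, -9.51725533e-01, -3.06950234e-01,
         8.45494136e-02],
       [-1.65120056e-03,  3.06949431e-01, -9.51724393e-01,
         3.84027509e-01],
       [ 0.00000000e+00,  0.00000000e+00,  0.00000000e+00,
         1.00000000e+00]])
{'clock': 0.15, 'qpos': array([-1.45996777e-01,  3.42544087e-01,  1.52477873e+00,  6.74118497e-06,
        1.27537674e+00, -1.46016166e-01]), 'qd': array([-0.00102177, -0.00206598, -0.00442442, -0.00020771, -0.00143335,
       -0.00073917]), 'joint_efforts': array([ 7.52666965e-04, -4.31470585e+01, -2.44352603e+01,  7.18239485e-02,
        5.38185902e-02, -1.32920518e-04]), 'position': array([5.24667470e-01, 7.51775314e-05, 1.86720861e-01]), 'tool_rot': array([-3.14049846e+00, -1.67431363e-04,  1.57081366e+00]), 'force': array([-0.63649516,  0.04071309, -0.44490768]), 'ft_torque': array([-0.00460828,  0.0054955 , -0.02888395]), 'width': 0.0916820981100372}
```

View pics/scene0.png

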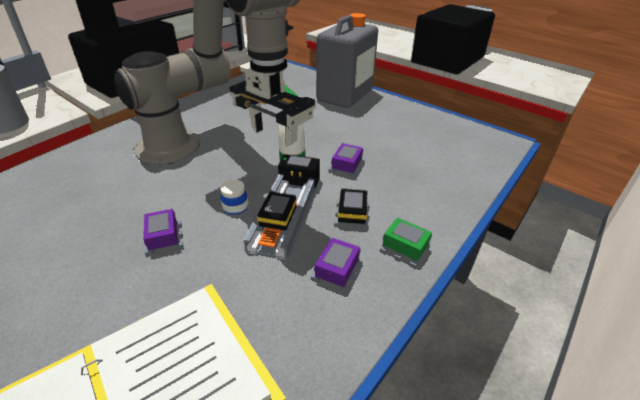

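View pics/side0.png

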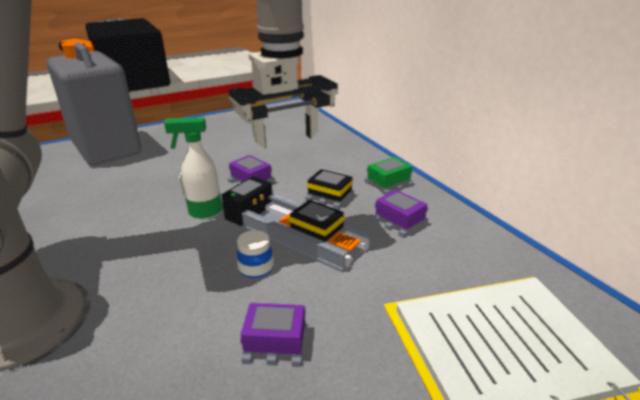

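View pics/wrist0.png

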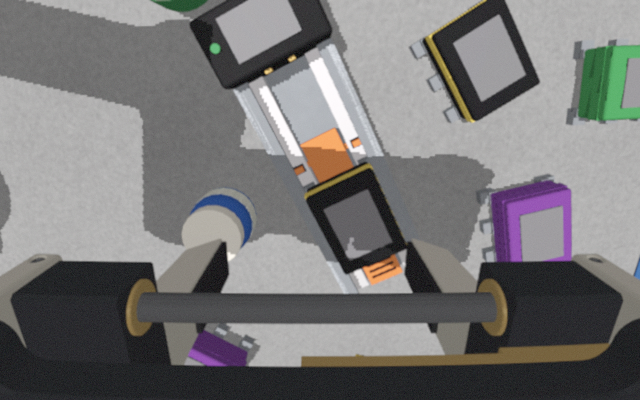

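```bash
python3 - <<'E'
import cv2
im=cv2.imread("pics/wrist0.png")
cv2.imwrite("pics/w_a.png",cv2.resize(im[0:150,180:400],None,fx=3.6,fy=3.6,interpolation=cv2.INTER_CUBIC))
cv2.imwrite("pics/w_b.png",cv2.resize(im[120:300,260:440],None,fx=3.3,fy=3.3,interpolation=cv2.INTER_CUBIC))
E
```

```text
(no output)
```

View pics/w_a.png

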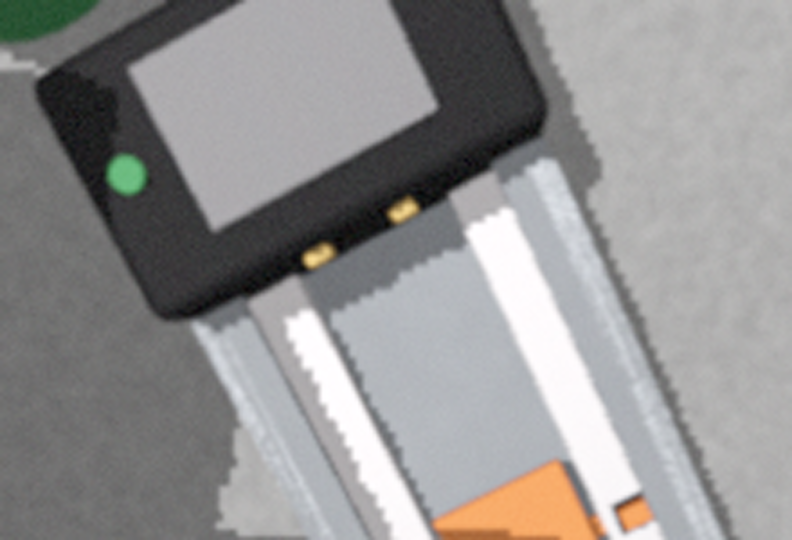

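View pics/w_b.png

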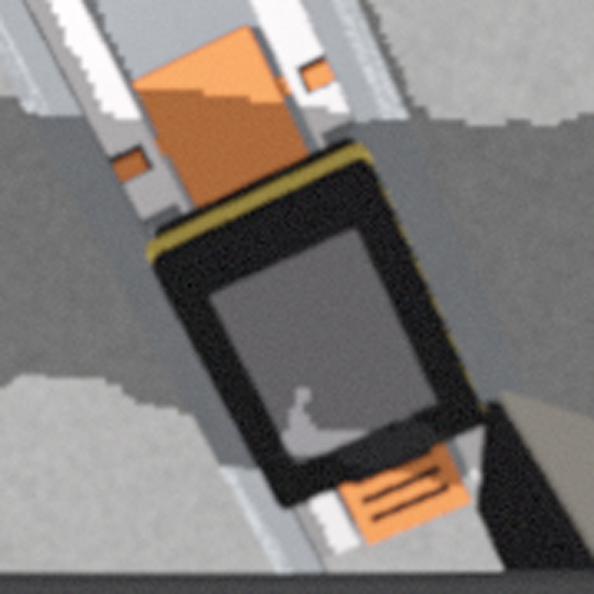

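```bash
cat > h.py <<'E'
import numpy as np, cv2
from plant import ctrl
from scipy.optimize import least_squares
def cam(n):
    c=ctrl.get_calibration(n); f=200/np.tan(np.radians(c["fovy"]/2))
    return np.array([[f,0,c["cx"]],[0,f,c["cy"]],[0,0,1]]),np.array(c["D"]),np.array(c["pose"])
def proj(C,P):
    K,D,T=C; Ti=np.linalg.inv(T)
    return cv2.projectPoints(np.asarray(P,float),cv2.Rodrigues(Ti[:3,:3])[0],Ti[:3,3],K,D)[0][:,0]
def ray(C,uv,z):
    K,D,T=C; n=cv2.undistortPoints(np.array([[uv]],float),K,D)[0,0]
    d=T[:3,:3]@np.r_[n,1]; return T[:3,3]+d*(z-T[2,3])/d[2]
def dock2w(p,P):
    P=np.asarray(P,float); c,s=np.cos(p[2]),np.sin(p[2])
    return np.c_[p[0]+c*P[:,0]-s*P[:,1],p[1]+s*P[:,0]+c*P[:,1],P[:,2]]
def w2dock(p,w):
    d=np.array(w[:2])-p[:2]; c,s=np.cos(p[2]),np.sin(p[2]); return np.array([c*d[0]+s*d[1],-s*d[0]+c*d[1],w[2]])
E
python3 - <<'E'
from h import *
C=cam("wrist")
P=np.array([[25,20,34],[25,-20,34],[-160,20,34],[-160,-20,34],[0,34,30],[0,-34,30]])/1e3
U=np.array([[300.3,144.8],[335.8,128.5],[371.5,285.2],[401.8,270.6],[299.4,169.7],[356.4,142.4]])
for idx in (range(6),[0,1,4,5],[0,1,2,3]):
    idx=list(idx)
    r=least_squares(lambda p:(proj(C,dock2w(p,P[idx]))-U[idx]).ravel(),[.55,.1,2.05])
    print(r.x,np.degrees(r.x[2]),r.fun.reshape(-1,2).round(1).tolist())
    p=r.x
    for uv in ((347.3,272),(407,245.8)): print(w2dock(p,ray(C,uv,.077)))
    for uv in ((180+165/3.6,315/3.6),(180+545/3.6,110/3.6)): print("head",w2dock(p,ray(C,uv,.072)))
    print("R",dock2w(p,[[-.15,0,.03],[0,0,0]]), "tcp",w2dock(p,ctrl.state()["position"]))
# overlays in all views
p=least_squares(lambda p:(proj(C,dock2w(p,P))-U).ravel(),[.55,.1,2.05]).x
Q=np.vstack([P,[[.102,0.054,.072],[.102,-.054,.072],[-.165,.054,.0],[-.165,-.054,0]]])
for n in ["scene","side"]:
    im=cv2.imread(f"pics/{n}0.png")
    uv=proj(cam(n),dock2w(p,Q)); c=uv.mean(0).astype(int)
    for a in uv: cv2.circle(im,tuple(int(v*16) for v in a),24,(255,0,255),-1,cv2.LINE_AA,4)
    cv2.imwrite(f"pics/ov_{n}.png",cv2.resize(im[c[1]-70:c[1]+70,c[0]-90:c[0]+90],None,fx=4,fy=4,interpolation=cv2.INTER_CUBIC))
E
```

```text
[0.53641728 0.01501714 2.02767386] 116.17715427231715 [[-0.5, -0.5], [-0.7, -1.6], [-0.3, 0.2], [1.0, 1.5], [-0.5, 0.9], [1.1, 0.0]]
[-0.10676292  0.03071362  0.077     ]
[-0.10626666 -0.03468518  0.077     ]
head [0.10295021 0.05112098 0.072     ]
head [ 0.10346251 -0.05150457  0.072     ]
R [[ 0.60258949 -0.11959801  0.03      ]
 [ 0.53641728  0.01501714  0.        ]] tcp [-0.00822603  0.0171363   0.18672086]
[0.53647899 0.01464913 2.01933241] 115.69922474258873 [[-0.3, -0.4], [-0.4, -1.1], [-0.5, 1.0], [1.2, 0.6]]
[-0.10665703  0.02971802  0.077     ]
[-0.10561528 -0.03567436  0.077     ]
head [0.10287858 0.05187396 0.072     ]
head [ 0.1042469  -0.05074374  0.072     ]
R [[ 0.60152603 -0.1205133   0.03      ]
 [ 0.53647899  0.01464913  0.        ]] tcp [-0.00801031  0.01696311  0.18672086]
[0.53660412 0.01474549 2.02746447] 116.16515703755226 [[-0.3, -0.2], [-0.5, -1.3], [-0.2, 0.4], [1.1, 1.7]]
[-0.10644314  0.03073917  0.077     ]
[-0.10593319 -0.03465952  0.077     ]
head [0.10326572 0.05119044 0.072     ]
head [ 0.1037995 -0.051435   0.072    ]
R [[ 0.60274814 -0.11988352  0.03      ]
 [ 0.53660412  0.01474549  0.        ]] tcp [-0.00790341  0.01718249  0.18672086]
```

View pics/ov_scene.png

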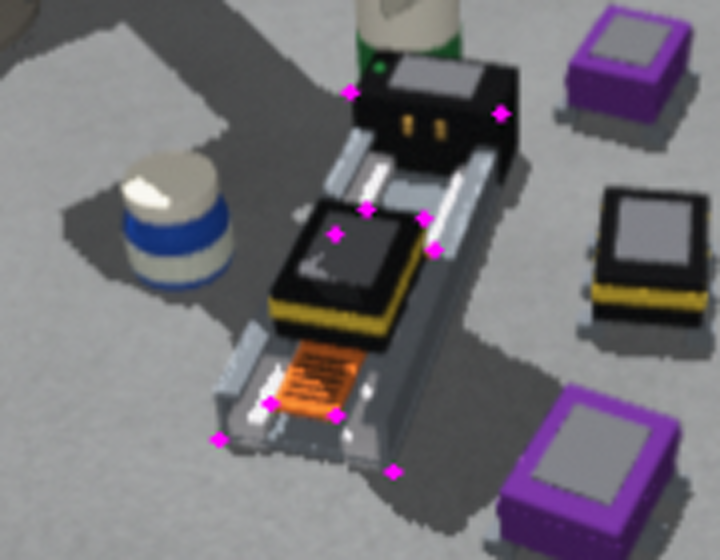

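View pics/ov_side.png

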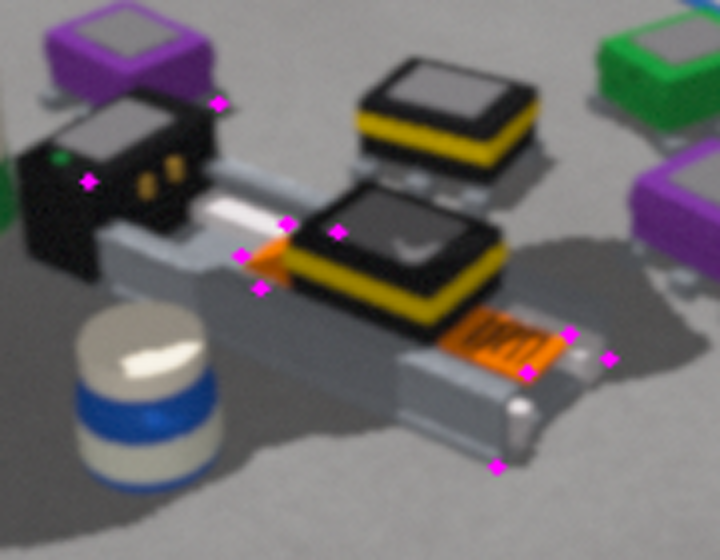

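Request:
step_arm(
  commands=[
    [1, -0.015, 0.01, 0, -0.06],
    [1, -0.03, 0.02, 0, -0.12],
    [1, -0.045, 0.03, 0, -0.19],
    [1, -0.06, 0.04, 0, -0.25],
    [1, -0.075, 0.05, 0, -0.31],
    [1, -0.09, 0.06, 0, -0.38],
    [1, -0.106, 0.071, 0, -0.458],
    [1, -0.106, 0.071, 0.02, -0.458],
    [1, -0.106, 0.071, 0.04, -0.458],
    [1, -0.106, 0.071, 0.06, -0.458],
    [1, -0.106, 0.071, 0.08, -0.458],
    [1, -0.106, 0.071, 0.08, -0.458],
  ],
)

```text
clock: 1.15
position: [0.5932, -0.1052, 0.1027]
tool_rot: [-3.136, -0.006, 2.029]
force: [-0.6, -0.2, -0.7]
width: 0.0166
```

```bash
python3 - <<'E'
from h import *
p=np.array([.53642,.01502,2.02767])
for n in ["scene","side","wrist"]:
    im=ctrl.get_image(n); cv2.imwrite(f"pics/{n}1.png",im)
    if n!="wrist":
        c=proj(cam(n),dock2w(p,[[-.12,0,.05]]))[0].astype(int); cv2.imwrite(f"pics/{n}1z.png",cv2.resize(im[max(0,c[1]-70):c[1]+70,c[0]-90:c[0]+90],None,fx=4,fy=4,interpolation=cv2.INTER_CUBIC))
s=ctrl.state(); print(s["clock"],s["position"],s["tool_rot"],s["force"],s["width"],s["qpos"],w2dock(p,s["position"]))
E
```

```text
1.3 [ 0.59651351 -0.10607567  0.10807904] [3.14090104e+00 6.38923423e-04 2.02887614e+00] [-0.3517015  -0.20269227  0.68946641] 0.004565551530318633 [-3.02430618e-01  5.56063300e-01  1.40427739e+00  1.49607519e-05
  1.18031050e+00 -7.60516339e-01] [-0.13518554 -0.00050938  0.10807904]
```

View pics/scene1z.png

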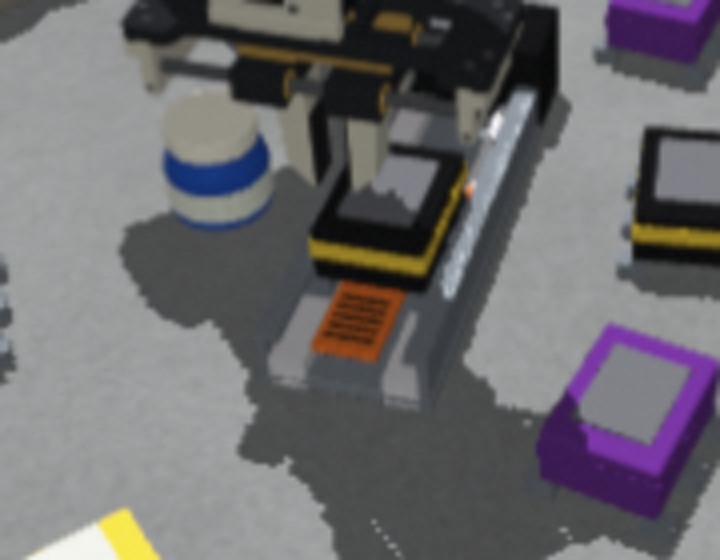

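View pics/side1z.png

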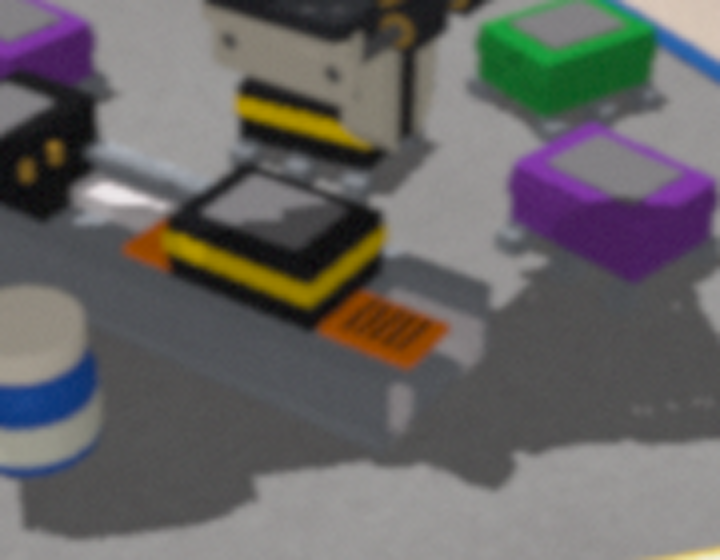

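View pics/wrist1.png

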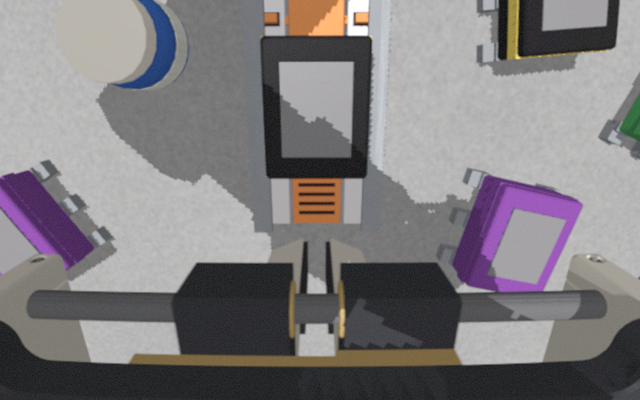

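```bash
python3 - <<'E'
from h import *
p=np.array([.53642,.01502,2.02767]); C=cam("wrist")
for uv,z in (((293,223),.034),((341,223),.034),((267,178),.077),((366,178),.077),((272,18),.03),((361,18),.03)): print(w2dock(p,ray(C,uv,z)).round(4))
E
```

```text
[-0.1615  0.0191  0.034 ]
[-0.1614 -0.0219  0.034 ]
[-0.1105  0.0333  0.077 ]
[-0.1105 -0.035   0.077 ]
[-0.0015  0.0319  0.03  ]
[-0.0014 -0.0334  0.03  ]
```

Request:
step_arm(
  commands=[
    [1, -0.001, 0, 0.02, 0],
    [1, -0.002, 0, 0.04, 0],
    [1, -0.002, 0, 0.055, 0],
    [1, -0.002, 0, 0.065, 0],
    [1, -0.002, 0, 0.07, 0],
    [1, -0.002, 0, 0.073, 0],
    [1, -0.002, 0, 0.076, 0],
    [1, -0.002, 0, 0.079, 0],
    [1, -0.002, 0, 0.082, 0],
    [1, -0.002, 0, 0.083, 0],
    [1, -0.002, 0, 0.083, 0],
    [1, -0.002, 0, 0.083, 0],
  ],
)

```text
clock: 2.3
position: [0.597, -0.1078, 0.0244]
tool_rot: [3.141, 0.0, 2.029]
force: [0.3, -0.4, 0.6]
width: 0.0007
```

```bash
python3 - <<'E'
from h import *
p=np.array([.53642,.01502,2.02767])
s=ctrl.state(); print(s["clock"],s["position"],s["tool_rot"],s["force"],s["ft_torque"],s["width"],w2dock(p,s["position"]))
n="side"; im=ctrl.get_image(n)
c=proj(cam(n),dock2w(p,[[-.12,0,.05]]))[0].astype(int); cv2.imwrite(f"pics/{n}2z.png",cv2.resize(im[max(0,c[1]-70):c[1]+70,c[0]-90:c[0]+90],None,fx=4,fy=4,interpolation=cv2.INTER_CUBIC))
s=ctrl.state(); print(s["clock"],s["position"],s["force"],w2dock(p,s["position"]))
E
```

```text
2.3 [ 0.59704221 -0.10779303  0.02441993] [3.14133309e+00 2.45716891e-04 2.02884804e+00] [ 0.30779562 -0.38571739  0.55084561] [ 1.99185164e-05 -9.35962456e-02  5.20147661e-02] 0.0006612680764383341 [-0.13696    -0.00022625  0.02441993]
2.35 [ 0.59706558 -0.10783339  0.0244701 ] [-0.4708145  -0.56299256 -0.37425728] [-0.13700653 -0.00022942  0.0244701 ]
```

View pics/side2z.png

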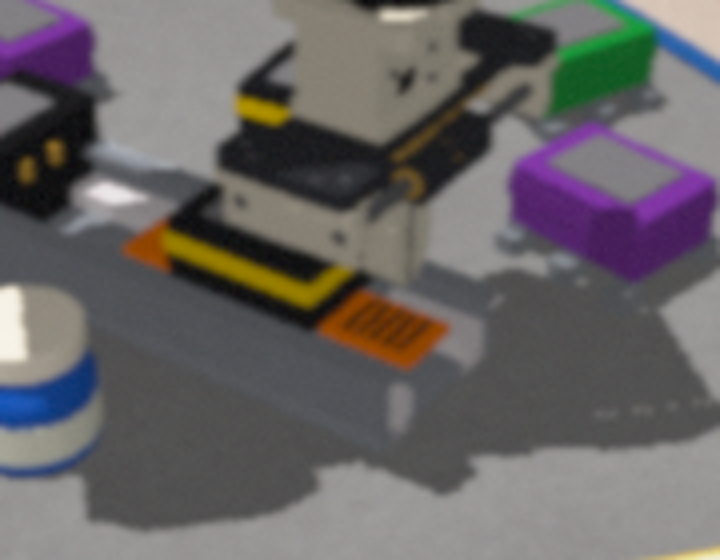

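```bash
python3 - <<'E'
from h import *
p=np.array([.53642,.01502,2.02767])
s=ctrl.state()
for n in ["side","scene"]:
    im=ctrl.get_image(n); C=cam(n)
    c=proj(C,dock2w(p,[[-.12,0,.05]]))[0].astype(int); o=np.array([c[0]-90,max(0,c[1]-70)])
    z=cv2.resize(im[o[1]:c[1]+70,o[0]:c[0]+90],None,fx=4,fy=4,interpolation=cv2.INTER_CUBIC)
    for P,col in (([s["position"]],(255,0,255)),(dock2w(p,[[-.16,.02,.034],[-.16,-.02,.034],[-.165,.054,0],[-.165,-.054,0]]),(255,255,0))):
        for a in proj(C,P): cv2.circle(z,tuple(int(v) for v in (a-o+.5)*4),5,col,-1)
    cv2.imwrite(f"pics/{n}3z.png",z)
E
```

```text
(no output)
```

View pics/side3z.png

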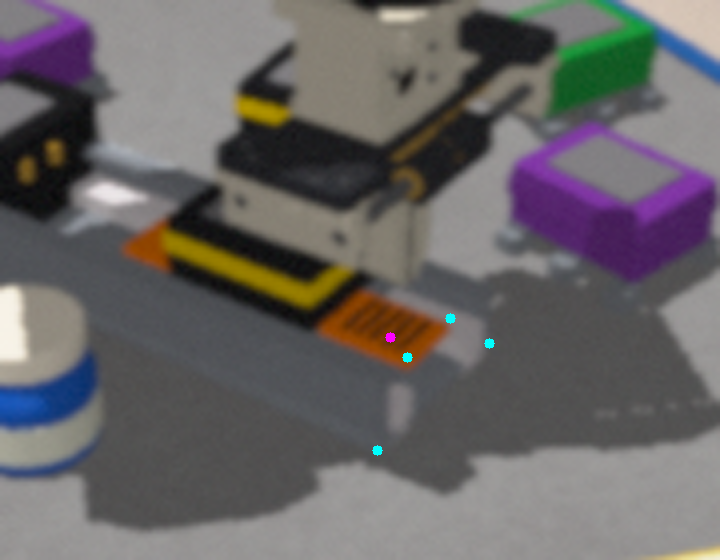

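View pics/scene3z.png

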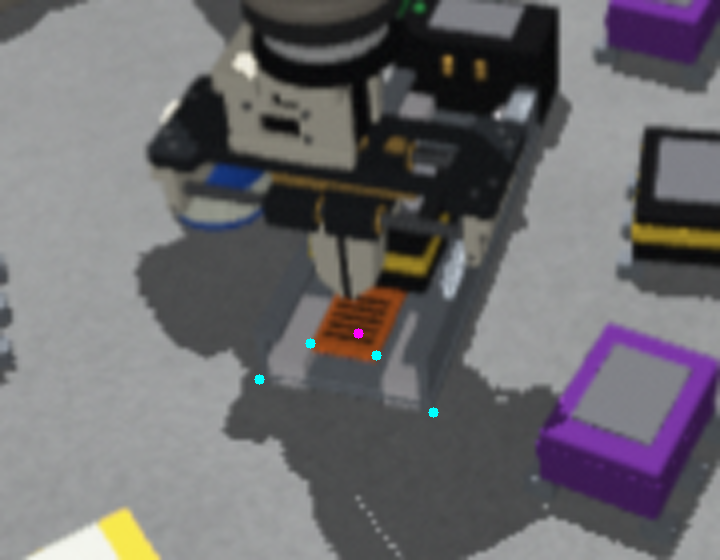

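```bash
python3 - <<'E'
from h import *
p=np.array([.53642,.01502,2.02767])
s=ctrl.state();t=s["position"]
o={}
cr={"side":[((397,282),)],"scene":[((350,298),)]}
obs=[]
for n,z in (("side",(402,283)),("scene",(350,298))):
    C=cam(n); c=proj(C,dock2w(p,[[-.12,0,.05]]))[0].astype(int); o=np.array([c[0]-90,max(0,c[1]-70)])
    obs.append((C,np.array(z)/4+o-.5))
r=least_squares(lambda X:np.concatenate([proj(C,[X])[0]-u for C,u in obs]),t)
print(r.x,r.fun,w2dock(p,r.x),w2dock(p,t))
cv2.imwrite("pics/wrist3.png",ctrl.get_image("wrist"))
E
```

```text
[ 0.59986906 -0.11323255  0.06002863] [ 0.06060225  0.09001052  0.03205456 -0.12047474] [-0.14308866 -0.00036355  0.06002863] [-0.13701101 -0.00022884  0.02444087]
```

View pics/wrist3.png

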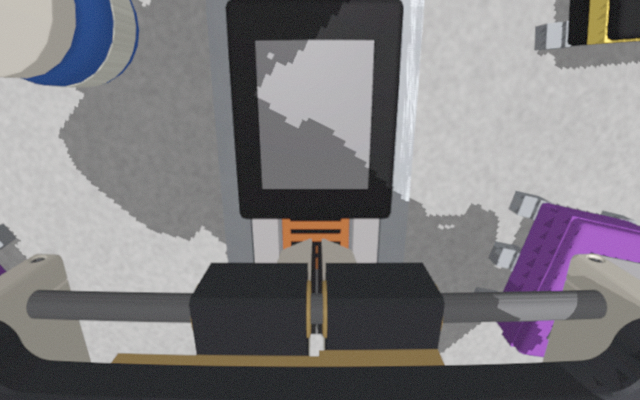

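```bash
python3 - <<'E'
from h import *
p=np.array([.53642,.01502,2.02767]); C=cam("wrist"); t=ctrl.state()["position"]
print(C[2][:3,3]-t, C[2][:3,3])
for uv,z in (((242,218),.077),((390,218),.077)): print(w2dock(p,ray(C,uv,z)).round(4))
print("tcp in wrist",proj(C,[t, t+[0,0,.036]]))
obs=[]
for n,z in (("side",(378,152)),("scene",(358,188))):
    Cn=cam(n); c=proj(Cn,dock2w(p,[[-.12,0,.05]]))[0].astype(int); o=np.array([c[0]-90,max(0,c[1]-70)])
    obs.append((Cn,np.array(z)/4+o-.5))
r=least_squares(lambda X:np.concatenate([proj(C,[X])[0]-u for C,u in obs]),t)
print(r.x,r.fun,w2dock(p,r.x))
E
```

```text
[-0.0372997   0.07587851  0.19735246] [ 0.55973494 -0.03194509  0.22180323]
[-0.1091  0.0334  0.077 ]
[-0.1091 -0.0339  0.077 ]
tcp in wrist [[315.90749061 228.95648925]
 [315.87803257 256.03091735]]
[ 0.59550993 -0.09508378  0.12803936] [ 0.0012652   0.00205913  0.0006212  -0.00267412] [-0.12487831 -0.00445775  0.12803936]
```

```bash
python3 - <<'E'
import cv2
a=cv2.imread("pics/side0.png")[60:160,210:350]; b=cv2.imread("pics/scene0.png")[70:170,220:340]
cv2.imwrite("pics/s0.png",cv2.resize(a,None,fx=5,fy=5,interpolation=cv2.INTER_CUBIC))
cv2.imwrite("pics/c0.png",cv2.resize(b,None,fx=5,fy=5,interpolation=cv2.INTER_CUBIC))
E
```

```text
(no output)
```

View pics/s0.png

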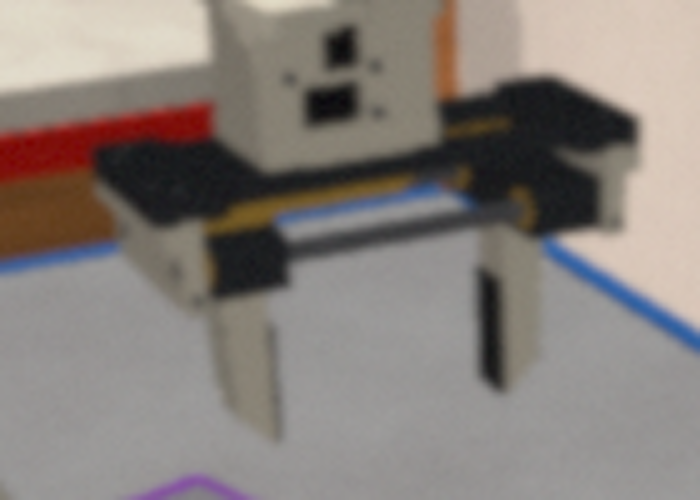

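View pics/c0.png

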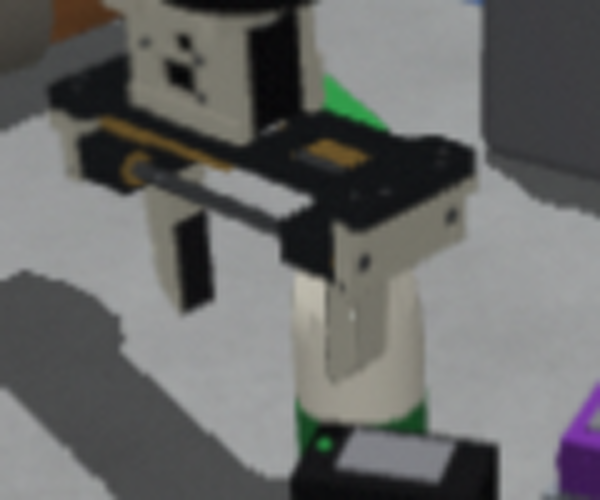

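```bash
python3 - <<'E'
from h import *
A,B=cam("side"),cam("scene")
r=least_squares(lambda X:np.concatenate([proj(A,[X])[0]-[265.6,148],proj(B,[X])[0]-[256.4,132.6]]),[.48,0,.187])
print(r.x,r.fun)
# body bottom corner, carrier block bottom: side (215,298)&scene (?)
print(proj(A,[[.479,-.0095,.187],[.571,-.0095,.187]]),proj(B,[[.479,-.0095,.187],[.571,.0095,.187]]))
E
```

```text
[ 0.47765128 -0.00926108  0.22455508] [-0.17467894 -0.36554912 -0.07381395  0.50082949]
[[267.56109238 165.43790904]
 [310.11769292 155.27713055]] [[258.13102909 147.08399274]
 [291.75156613 157.18877077]]
```

```bash
python3 - <<'E'
from h import *
def rx(C,uv,ax,val):
    K,D,T=C; n=cv2.undistortPoints(np.array([[uv]],float),K,D)[0,0]
    d=T[:3,:3]@np.r_[n,1]; return T[:3,3]+d*(val-T[ax,3])/d[ax]
A,B=cam("side"),cam("scene")
print(rx(A,(210+195/5,60+305/5),0,.43), rx(A,(210+195/5,60+305/5),1,-.0375))
print(rx(B,(220+345/5,70+287/5),0,.62), rx(B,(220+345/5,70+287/5),1,-.0375))
print(rx(A,(210+288/5,60+283/5),0,.479),rx(A,(210+288/5,60+283/5),1,-.0375))
print(rx(B,(220+285/5,70+262/5),0,.571),rx(B,(220+285/5,70+262/5),1,-.0375))
E
```

```text
[ 0.43       -0.07075562  0.30707788] [ 0.44112683 -0.0375      0.2938594 ]
[ 0.62       -0.04543721  0.30458901] [ 0.61229698 -0.0375      0.29855278]
[ 0.479      -0.02923718  0.29201913] [ 0.47583374 -0.0375      0.29528693]
[ 0.571      -0.02989867  0.29256076] [ 0.57889939 -0.0375      0.2983448 ]
```

The reported TCP sits about 37 mm below where the cameras show the fingertips, and there is no contact force. The body is still about 67 mm behind the true tips, so clearance holds. I'll go down by force from here.

Request:
step_arm(
  commands=[
    [1, 0, 0, 0.008, 0],
    [1, 0, 0, 0.015, 0],
    [1, 0, 0, 0.02, 0],
    [1, 0, 0, 0.023, 0],
    [1, 0, 0, 0.025, 0],
    [1, 0, 0, 0.025, 0],
  ],
)

```text
clock: 3.0
position: [0.5966, -0.1077, -0.0015]
tool_rot: [-3.141, -0.001, 2.029]
force: [0.5, 0.1, 0.2]
width: 0.0005
```

Request:
step_arm(
  commands=[
    [1, 0, 0, 0.001, 0],
    [1, 0, 0, 0.002, 0],
    [1, 0, 0, 0.003, 0],
    [1, 0, 0, 0.003, 0],
    [1, 0, 0, 0.003, 0],
  ],
)

```text
clock: 3.42
position: [0.597, -0.1078, -0.0036]
tool_rot: [3.141, 0.0, 2.029]
force: [0.3, -0.6, -0.0]
width: 0.0004
```

Request:
step_arm(
  commands=[
    [1, 0, 0, 0.001, 0],
    [1, 0, 0, 0.002, 0],
    [1, 0, 0, 0.003, 0],
    [1, 0, 0, 0.003, 0],
    [1, 0, 0, 0.003, 0],
  ],
)

```text
clock: 3.83
position: [0.5971, -0.1079, -0.0064]
tool_rot: [3.141, 0.0, 2.029]
force: [-0.6, 0.1, 3.6]
width: 0.0004
```

Request:
step_arm(
  commands=[
    [1, 0, 0, 0.001, 0],
    [1, 0, 0, 0.002, 0],
    [1, 0, 0, 0.003, 0],
    [1, 0, 0, 0.004, 0],
    [1, 0, 0, 0.004, 0],
  ],
)

```text
clock: 4.25
position: [0.5971, -0.1079, -0.0107]
tool_rot: [3.141, 0.0, 2.029]
force: [-0.8, 0.1, 5.6]
width: 0.0001
```

Request:
step_arm(
  commands=[
    [1, 0, 0, 0.001, 0],
    [1, 0, 0, 0.002, 0],
    [1, 0, 0, 0.003, 0],
    [1, 0, 0, 0.004, 0],
    [1, 0, 0, 0.004, 0],
  ],
)

```text
clock: 4.67
position: [0.5972, -0.1079, -0.0145]
tool_rot: [3.141, 0.0, 2.029]
force: [-1.6, -1.0, 6.5]
width: 0.0004
```

```bash
python3 - <<'E'
from h import *
p=np.array([.53642,.01502,2.02767])
for n in ["side","wrist","scene"]:
    im=ctrl.get_image(n); s=ctrl.state(); print(s["clock"],s["position"],s["force"],w2dock(p,s["position"]))
    c=proj(cam(n),dock2w(p,[[-.12,0,.05]]))[0].astype(int); cv2.imwrite(f"pics/{n}4z.png",im if n=="wrist" else cv2.resize(im[max(0,c[1]-70):c[1]+70,c[0]-90:c[0]+90],None,fx=4,fy=4,interpolation=cv2.INTER_CUBIC))
E
```

```text
4.7167 [ 0.59717385 -0.10786549 -0.0144329 ] [-2.24353678 -0.09163851  7.27162889] [-0.1370831  -0.00031243 -0.0144329 ]
4.7667 [ 0.59718939 -0.10783018 -0.01439321] [-1.38098912  0.45397502  7.72756328] [-0.13705826 -0.00034195 -0.01439321]
4.8167 [ 0.59714681 -0.10783152 -0.01438344] [-1.07652807  0.80773606  6.58772475] [-0.13704069 -0.00030314 -0.01438344]
```

View pics/side4z.png

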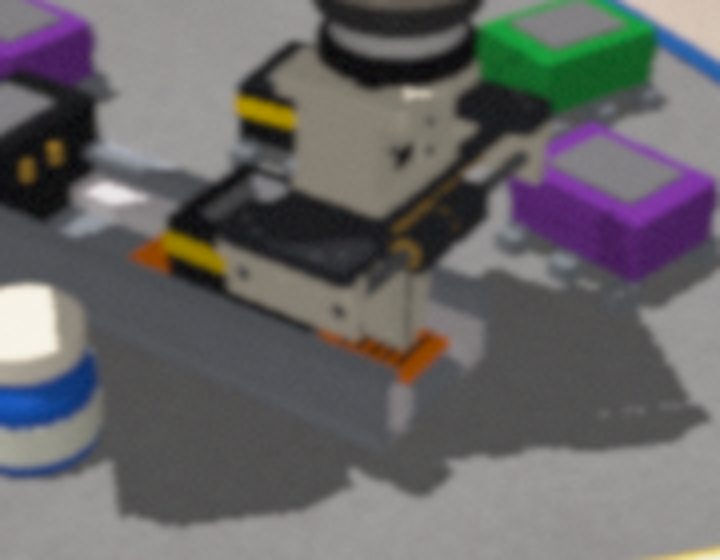

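View pics/wrist4z.png

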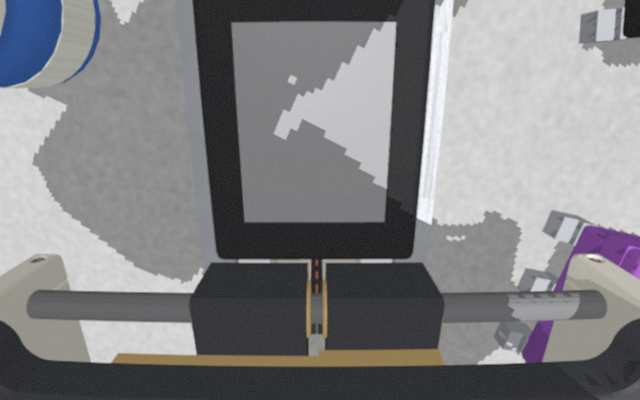

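View pics/scene4z.png

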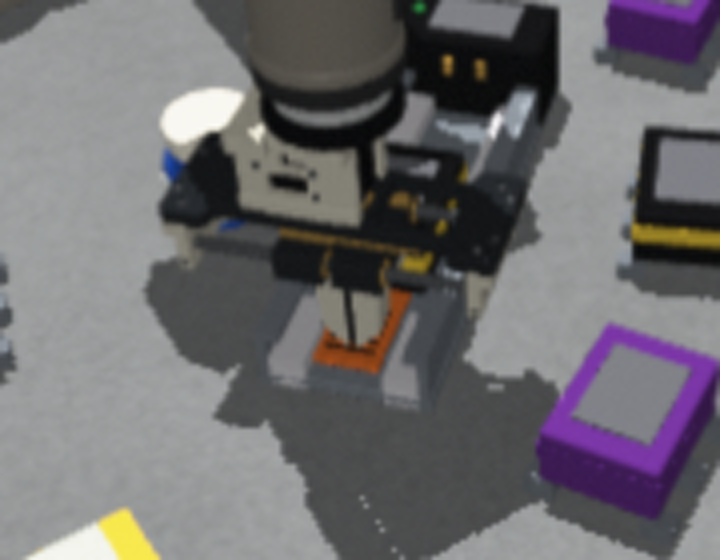

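Request:
step_arm(
  commands=[
    [1, 0, 0, 0.001, 0],
    [1, 0.004, 0, 0.001, 0],
    [1, 0.009, 0, 0.001, 0],
    [1, 0.014, 0, 0.001, 0],
    [1, 0.018, 0, 0.001, 0],
    [1, 0.022, 0, 0.001, 0],
    [1, 0.026, 0, 0.001, 0],
    [1, 0.03, 0, 0.001, 0],
    [1, 0.034, 0, 0.001, 0],
    [1, 0.038, 0, 0.001, 0],
  ],
)

```text
clock: 5.65
position: [0.5831, -0.0761, -0.0144]
tool_rot: [3.137, 0.006, 2.029]
force: [3.5, -8.1, 6.4]
width: 0.0003
```

```bash
cat > look.py <<'E'
from h import *
import sys
p=np.array([.53642,.01502,2.02767]); k=sys.argv[1]
s=ctrl.state();fd=s["force"]; c,q=np.cos(p[2]),np.sin(p[2]); print(s["clock"],w2dock(p,s["position"]).round(4),"F dock",(c*fd[0]+q*fd[1]).round(1),(-q*fd[0]+c*fd[1]).round(1),fd[2].round(1),s["width"])
for n in sys.argv[2:]:
    im=ctrl.get_image(n)
    cc=proj(cam(n),dock2w(p,[[-.03,0,.05]]))[0].astype(int); cv2.imwrite(f"pics/{n}{k}.png",im if n=="wrist" else cv2.resize(im[max(0,cc[1]-70):cc[1]+70,cc[0]-90:cc[0]+90],None,fx=4,fy=4,interpolation=cv2.INTER_CUBIC))
E
python3 look.py 5 side wrist
```

```text
5.65 [-0.1024 -0.0017 -0.0144] F dock -8.9 0.4 6.4 0.00028992839480593817
```

View pics/side5.png

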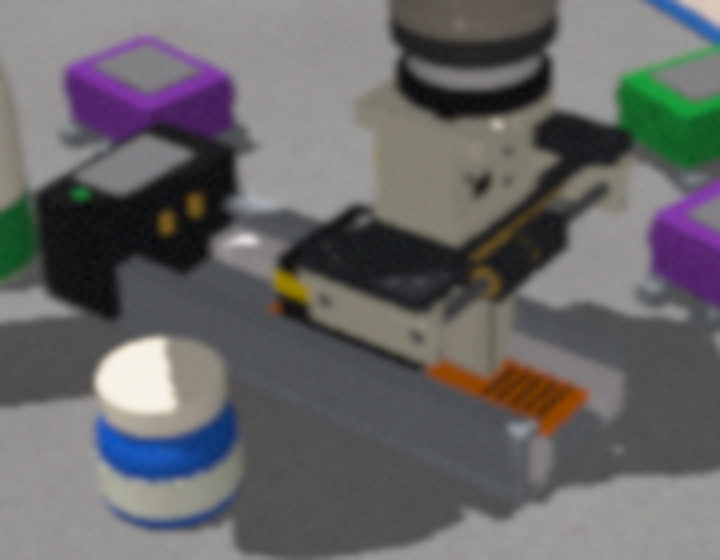

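View pics/wrist5.png

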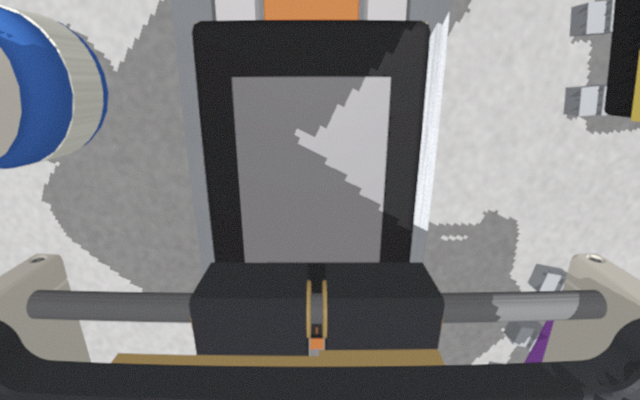

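```bash
python3 - <<'E'
from h import *
p=np.array([.53642,.01502,2.02767]); C=cam("wrist")
for uv in ((200,23),(425,23)): print(w2dock(p,ray(C,uv,.077)))
s=ctrl.state(); print(s["clock"],w2dock(p,s["position"]),s["force"],s["position"],s["tool_rot"])
E
```

```text
[0.00118474 0.03150373 0.077     ]
[ 0.00128768 -0.03215682  0.077     ]
5.75 [-0.10156027 -0.00169704 -0.01443104] [ 3.3452865  -4.42418349  6.23976151] [ 0.58274574 -0.07537521 -0.01443104] [3.13745629 0.00539828 2.02892716]
```

Request:
step_arm(
  commands=[
    [1, 0.002, 0, 0.0005, 0],
    [1, 0.005, 0, 0.0005, 0],
    [1, 0.008, 0, 0.0005, 0],
    [1, 0.008, 0, 0.0005, 0],
    [1, 0.008, 0, 0.0005, 0],
  ],
)

```text
clock: 6.17
position: [0.58, -0.0689, -0.0144]
tool_rot: [3.136, 0.007, 2.029]
force: [3.9, -6.6, 9.3]
width: 0.0006
```

```bash
python3 look.py 6 wrist;  python3 look.py 6b
```

```text
6.1667 [-0.0945 -0.0021 -0.0144] F dock -7.6 -0.6 9.3 0.0006093995566675134
6.2167 [-0.0945 -0.0021 -0.0144] F dock -7.7 1.0 9.1 0.0005570146490453618
```

View pics/wrist6.png

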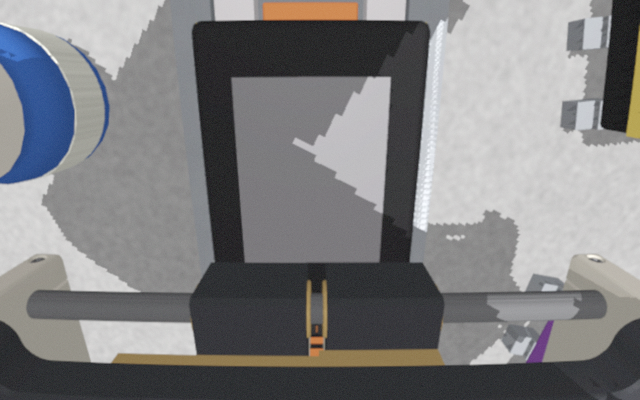

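Request:
step_arm(
  commands=[
    [1, 0.005, -0.0005, 0, 0],
    [1, 0.011, -0.001, 0, 0],
    [1, 0.017, -0.0015, 0, 0],
    [1, 0.023, -0.0015, 0, 0],
    [1, 0.029, -0.0015, 0, 0],
    [1, 0.035, -0.0015, 0, 0],
    [1, 0.041, -0.0015, 0, 0],
    [1, 0.047, -0.0015, 0, 0],
    [1, 0.053, -0.0015, 0, 0],
    [1, 0.058, -0.0015, 0, 0],
    [1, 0.06, -0.0015, 0, 0],
    [1, 0.06, -0.0015, 0, 0],
  ],
)

```text
clock: 7.22
position: [0.5523, -0.0151, -0.0145]
tool_rot: [3.136, 0.006, 2.029]
force: [4.5, -5.3, 8.6]
width: 0.0006
```

```bash
python3 look.py 7 side wrist
```

```text
7.2167 [-0.0341 -0.001  -0.0145] F dock -6.7 -1.7 8.6 0.0005694754645985812
```

View pics/side7.png

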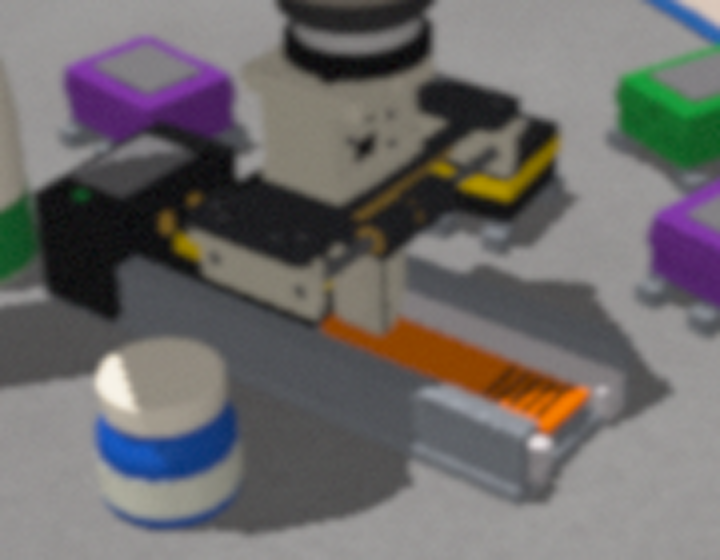

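View pics/wrist7.png

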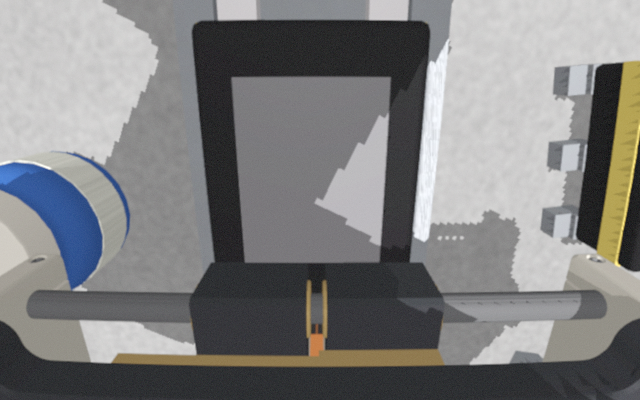

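Request:
step_arm(
  commands=[
    [1, 0.004, 0, 0, 0],
    [1, 0.009, 0, 0, 0],
    [1, 0.014, 0, 0, 0],
    [1, 0.019, 0, 0, 0],
    [1, 0.023, 0, 0, 0],
    [1, 0.026, 0, 0, 0],
    [1, 0.028, 0, 0, 0],
    [1, 0.028, 0, 0, 0],
  ],
)

```text
clock: 7.98
position: [0.5399, 0.01, -0.0146]
tool_rot: [3.136, 0.006, 2.029]
force: [3.3, -6.4, 9.4]
width: 0.0004
```

Request:
step_arm(
  commands=[
    [1, 0.002, 0, 0, 0],
    [1, 0.004, 0, 0, 0],
    [1, 0.004, 0, 0, 0],
  ],
)

```text
clock: 8.23
position: [0.5384, 0.0133, -0.0146]
tool_rot: [3.136, 0.006, 2.029]
force: [4.4, -7.2, 8.6]
width: 0.0004
```

```bash
python3 look.py 8 wrist
```

```text
8.2333 [-0.0024 -0.001  -0.0146] F dock -8.4 -0.8 8.6 0.00043897580841782165
```

View pics/wrist8.png

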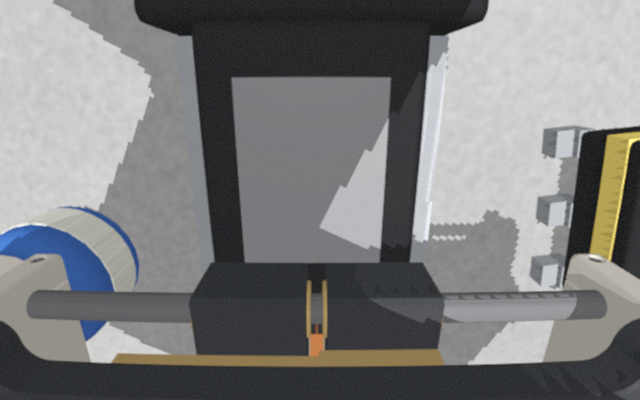

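Nearly home: the head's edge meets the pack nose at row ~22. I'll push in small steps until the force rises.

Request:
step_arm(
  commands=[
    [1, 0.001, 0, 0, 0],
    [1, 0.002, 0, 0, 0],
    [1, 0.002, 0, 0, 0],
    [1, 0.002, 0, 0, 0],
  ],
)

```text
clock: 8.62
position: [0.5386, 0.0133, -0.0145]
tool_rot: [3.135, 0.009, 2.029]
force: [7.8, -17.0, 6.7]
width: 0.001
```

Request:
step_arm(
  commands=[
    [1, 0.001, 0, 0, 0],
    [1, 0.002, 0, 0, 0],
    [1, 0.002, 0, 0, 0],
    [1, 0.002, 0, 0, 0],
  ],
)

```text
clock: 8.95
position: [0.5388, 0.0132, -0.0143]
tool_rot: [3.134, 0.012, 2.029]
force: [9.2, -26.4, 5.3]
width: 0.0003
```

The position is unchanged while the push force rises to about 28 N, so the pack is against the head. Next I back off slightly, then lift.

Request:
step_arm(
  commands=[
    [1, -0.003, 0, 0, 0],
    [1, -0.006, 0, 0, 0],
    [1, -0.009, 0, 0, 0],
    [1, -0.011, 0, 0, 0],
    [1, -0.012, 0, 0, 0],
    [1, -0.012, 0, -0.004, 0],
    [1, -0.012, 0, -0.008, 0],
    [1, -0.012, 0, -0.012, 0],
    [1, -0.012, 0, -0.016, 0],
    [1, -0.012, 0, -0.022, 0],
    [1, -0.012, 0, -0.03, 0],
  ],
)

```text
clock: 9.87
position: [0.5374, 0.0081, 0.0135]
tool_rot: [-3.14, -0.001, 2.029]
force: [-0.2, 0.0, -0.1]
width: 0.0004
```

Request:
step_arm(
  commands=[
    [1, 0, 0, -0.01, 0],
    [1, 0, 0, -0.025, 0],
    [1, 0, 0, -0.045, 0],
    [1, 0, 0, -0.065, 0],
    [1, 0, 0, -0.085, 0],
    [1, 0, 0, -0.105, 0],
    [1, -0.02, 0, -0.115, 0],
    [1, -0.04, 0, -0.12, 0],
    [1, -0.06, 0, -0.12, 0],
    [1, -0.08, 0, -0.12, 0],
    [1, -0.08, 0, -0.12, 0],
  ],
)

```text
clock: 10.78
position: [0.5748, -0.0668, 0.1346]
tool_rot: [3.14, 0.002, 2.026]
force: [-0.6, -0.4, 1.2]
width: 0.0002
```

```bash
python3 look.py 9 side wrist scene
```

```text
10.7833 [-0.0904  0.0016  0.1346] F dock -0.1 0.7 1.2 0.00022598427465681396
```

View pics/side9.png

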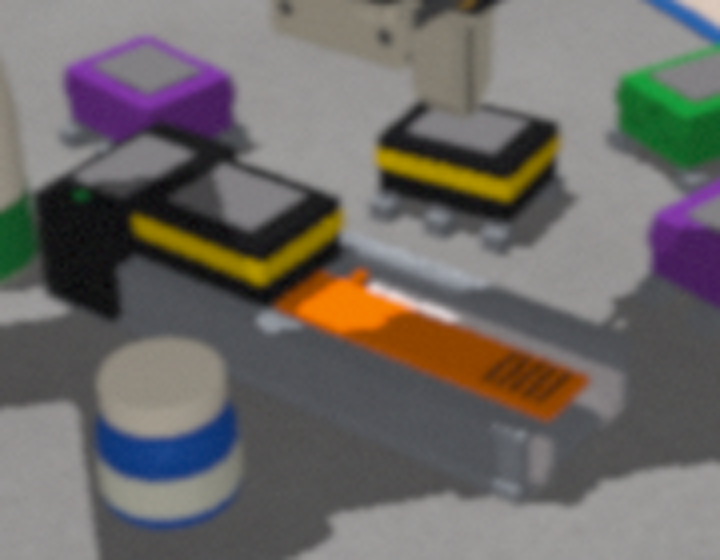

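View pics/wrist9.png

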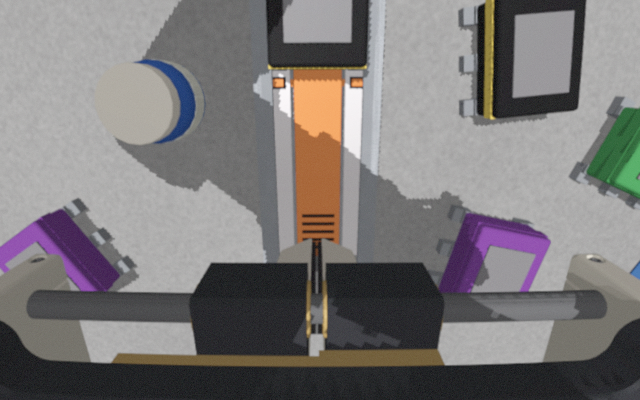

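View pics/scene9.png

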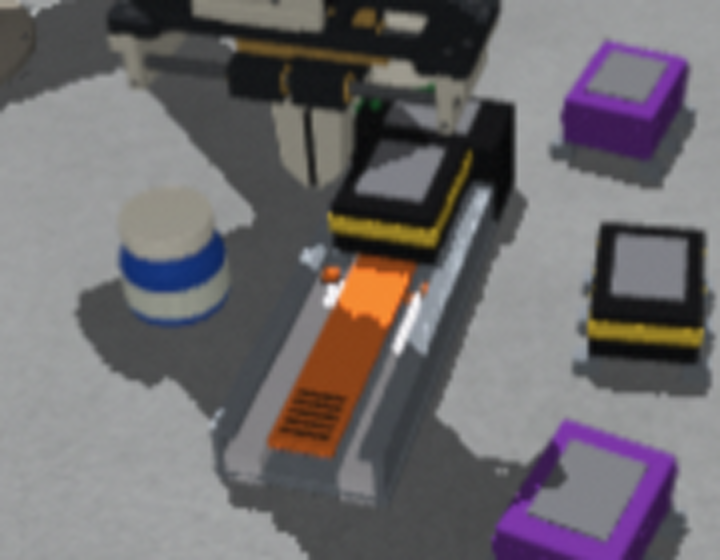

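```bash
python3 - <<'E'
from h import *
p=np.array([.53642,.01502,2.02767]); C=cam("wrist")
a=[w2dock(p,ray(C,u,.077)) for u in ((272,66),(364,66))]; b=[w2dock(p,ray(C,u,.03)) for u in ((279,83),(356,83))]
e=[w2dock(p,ray(C,u,.034)) for u in ((297,240),(340,240))]
print(np.round(a,4),np.round(b,4),np.round(e,4))
s=ctrl.state(); print(s["force"],s["clock"])
E
```

```text
[[ 0.0126  0.0326  0.077 ]
 [ 0.0126 -0.0318  0.077 ]] [[ 0.0017  0.0329  0.03  ]
 [ 0.0018 -0.0318  0.03  ]] [[-0.1406  0.0198  0.034 ]
 [-0.1406 -0.0211  0.034 ]]
[-0.57137455 -0.43074     0.07478595] 10.9333
```

```bash
python3 -c "
from plant import ctrl
print(ctrl.hand_in())"
```

```text
the job is handed in; nothing more can be done
None
```

The pack is home against the charger head, the plate is up, and the teeth are behind the pack. I handed the job in at about 11 s on the clock; no verdict is reported.

**What I did:** I pressed the orange plate down about 9–10 mm behind the pack with the shut fingers, using the force reading (about 7 N). I kept it down while pushing the pack along the runners. The pack stopped moving and the push force rose to about 28 N, so I took it as against the stop. I then backed off about 5 mm and lifted clear.

**Last checks:**
- **Pack position:** in the wrist picture its tail is about 11 mm past the tooth centres, which puts its centre at dock x ≈ 0.057 m. Home is 0.056 m, and the allowed range is 0.052–0.060 m.
- **Catch:** both teeth can be seen raised behind the pack and the plate looks fully up. I did not measure its height.
- **Robot:** nothing is touching it; the force reading is about zero.
- **Bystanders:** the spare pack and tub look undisturbed by eye, and I measured neither. The spray bottle is only partly in my last pictures; the arm went nowhere near it.

**Disagreement:** the reported TCP height was about 37 mm below the fingertips seen in the cameras. The first contact force, at a reported height of about -6 mm, confirmed an offset of that size. I therefore pressed by force and by the pictures rather than by the reported height.

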